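# Repack the pressure-tap repair kit

## Task

Put the pressure-tap repair kit back in its tray: stand the two straight tap fittings upright in the two square pockets, one in each, lay the wide porcelain spacer ring flat in the round pocket and the tube cutter body flat in the oblong pocket, long side along the pocket, each sitting on the pocket's floor. Set the porcelain spacer down gently, never drop it. The elbow fitting and the slim ribbed porcelain standoff belong to another job: leave them standing where they are.

Things in the scene. Friction and masses are not known exactly. Their poses are not given: they have to be found in the camera images.
- fitting_a: one of two like straight steel tap fittings, standing on its flange: flange 32 mm diameter, 4 mm high; hexagon 24 mm across flats from 4 to 32 mm height; straight barbed tube 11 mm thick (barbs 14) up to 54 mm. About 80 g. Origin: centre of the flange's underside; z up along the tube; flats face its x axis and 60 and 120 degrees from it.
- fitting_b: one of two like straight steel tap fittings, standing on its flange: flange 32 mm diameter, 4 mm high; hexagon 24 mm across flats from 4 to 32 mm height; straight barbed tube 11 mm thick (barbs 14) up to 54 mm. About 80 g. Origin: centre of the flange's underside; z up along the tube; flats face its x axis and 60 and 120 degrees from it.
- spacer: plain white porcelain ring lying flat, 42 mm outside diameter, 18 mm hole, 28 mm high, about 70 g. Origin: centre of its underside; z up along its axis.
- cutter: nickel-plated small tube cutter body on its side, 62 mm long (x), 32 wide (y), 24 high, about 150 g. Jaw at x = 19 to 31 mm, C-mouth open to +y at x = 4 to 19, solid flat-sided housing 32 wide at x = -17 to 4 (grip it across y, at x = -6.5), neck, round knob 23 mm diameter at x = -31 to -22. Origin: centre of its underside; z up.
- elbow: look-alike to be left alone: steel elbow tap fitting with the same 32 mm flange and 24 mm hexagon, but its tube bends over at 41 mm height and points sideways, reaching 44 mm from the axis along its +x; 47 mm high. Origin: centre of the underside of the flange; z up.
- standoff: look-alike to be left alone: slim ribbed white porcelain standoff, 30 mm in diameter, 44 mm high, standing upright, with only a small hole in its top. Origin: centre of its underside; z up.
- nest_square_a: felt-lined wooden nest block 88 x 88 mm, 12 mm high, fixed in the low kit tray (186 mm square, four blocks two by two, any arrangement). Origin: centre of its underside, 2 mm above the bench; axes along its edges, z up. In its middle a pocket 8 mm deep (floor 4 mm above the origin, rim 12 mm): square, 52 x 52 mm, for either straight fitting (two such blocks).
- nest_square_b: felt-lined wooden nest block 88 x 88 mm, 12 mm high, fixed in the low kit tray (186 mm square, four blocks two by two, any arrangement). Origin: centre of its underside, 2 mm above the bench; axes along its edges, z up. In its middle a pocket 8 mm deep (floor 4 mm above the origin, rim 12 mm): square, 52 x 52 mm, for either straight fitting (two such blocks).
- nest_round: felt-lined wooden nest block 88 x 88 mm, 12 mm high, fixed in the low kit tray (186 mm square, four blocks two by two, any arrangement). Origin: centre of its underside, 2 mm above the bench; axes along its edges, z up. In its middle a pocket 8 mm deep (floor 4 mm above the origin, rim 12 mm): round, 62 mm diameter, for the spacer ring.
- nest_oblong: felt-lined wooden nest block 88 x 88 mm, 12 mm high, fixed in the low kit tray (186 mm square, four blocks two by two, any arrangement). Origin: centre of its underside, 2 mm above the bench; axes along its edges, z up. In its middle a pocket 8 mm deep (floor 4 mm above the origin, rim 12 mm): oblong, 80 mm along its x, 52 mm along its y, for the cutter, either way round.
There are look-alikes about, which are no part of the job. Leave any orange or pink look-alike of the fitting_a alone.

How it is judged:
By the outcome, as a careful person would: the job done as asked, in the order asked, and still so for the second after the job is handed in, with the robot touching nothing.
It also fails if it takes over 125 s, if anything falls off the work surface, if the arm or the gripper's body presses on something with over 40 N, if the wrist force passes 120 N, or if a joint passes its speed limit or range.

## Robot

A 6-joint arm with a two-finger parallel gripper is mounted at the origin on the work surface. World frame = base frame: x ahead of the robot, y to its left, z up, the work surface at z = 0. Lengths are in m, angles in rad, forces in N, time in s.
With the tool pointing down it reaches from about 0.3 to 0.775 m from the base axis. Payload 14.6 kg.
Tool frame: the origin (TCP) lies at the very end of the fingers, on their centre line; the grasp point (between the pads) lies 19 mm behind it (pinch_z is the distance from the TCP to the grasp point, in m); z points along the fingers, y is the direction in which the jaws open and shut (so a half turn about z gives the same grasp; the last joint's range is limited). The gripper opens to 94 mm and grips with 3 to 60 N. Pads are 16 mm wide; open, the fingers measure 119 mm over their backs; the gripper's body (75 mm by 177 mm) begins 78 mm behind the grasp point.
Start: joints at [-1.281, 0.3, 1.521, -0, 1.321, -0.067], TCP at [0.192, -0.515, 0.205] pointing down, gripper open.
Joint ranges: [-3.03, 3.03], [-0.79, 2.21], [0.23, 2.52], [-1.04, 4.18], [0, 3.07], [-2.55, 2.55]. Speed limits (rad/s): [2.22, 2.22, 2.57, 3.14, 3.14, 3.14].

## Interface

Orientations are given as [roll, pitch, yaw] about the fixed x, y, z axes, in that order (R = Rz(yaw) Ry(pitch) Rx(roll)).
In Python, from station import get_obs, camera, hand_in, pinch_z gives the robot as it stands.
- The arm moves only by the tool servo_tool, never from a script. Its argument "moves" is a list that holds one entry, the list of rows, each a list of 7 numbers: the turn, a rotation vector about the tool's x, y, z normalised to -1 to 1, where 1 is pi/2 rad, then the shift along the tool's x, y, z normalised to -1 to 1, where 1 is 500 mm, then the closure, from 0 (fully open) to 1 (shut). In form: [[[rx, ry, rz, x, y, z, hand], ...]]. A call has 1 to 12 rows; each row is the pose to reach, as a shift and turn from the pose measured when the call began, along the tool's axes at that moment; what a row does not reach only later rows make up. A row lasts 1/12 s, in which the tool goes at most 41.7 mm and 7.16 degrees, less where a joint would pass 70% of its speed; a pose out of reach is approached as far as the arm can. A call with a number of a shift or a turn outside -1 to 1 is refused whole. A call with a gripper value outside its range is refused whole. The fingers move at their own pace and stop on an object; "squeeze" is the grip in N (left out, the last holds). Time passes only in rows, so rows that repeat a pose let the fingers close. It gives the time, the measured TCP pose, the force and the opening at its end, in the units of the state.
- get_obs(): the state, without advancing time (a new reading comes with each control period).
- camera(name): name is "scene" or "top" or "wrist"; returns a dict with "color" (420x560x3 uint8, red, green, blue), "intrinsics" (3x3 intrinsics, pixels), "distortion" ([k1, k2, p1, p2, k3] as OpenCV has them; the pictures are not rectified), "rvec" (rotation vector, rad) and "tvec" (3), from world to camera coordinates, as OpenCV has them. Camera axes: x right, y down, z forward; pixel columns grow to the right and rows downward; lengths in m; the calibration is good to about 2 mm. A picture is of the moment at which its call begins. There is no depth.
- hand_in(): hands the job in, once; it reports no verdict.
The state is a dict: "time_s": time; "qpos": joint angles; "joint_vel": joint speeds; "tau": joint torques, N m; "ee_pos": TCP position; "eef_rot": TCP orientation; "force": force on the tool from outside, world axes, zero at the start; "moment": the same for the moment, N m; "grip_width": finger opening in m.
Only numpy, scipy, OpenCV 4.12 (cv2) and the standard library are available. Lean on these libraries where they do the work, as an engineer would, in place of code of your own. Each camera call takes 0.05 s, during which the arm holds its last target.

## Working session

There is one attempt and no reset: what is moved stays moved. The work goes in short steps, Python scripts to look and compute and a tool call to move; the robot and the scene stay as the last step left them, time stands still between calls to the robot, and variables do not carry over. Pictures are saved under pics/ and viewed, and the job is handed in when it is done.

Besides the shell and the picture viewer there is one more tool, called after "Request:" by a JSON object that holds its "op" and its "data". servo_tool: Moves the arm, as the interface text tells. Scaled input: -1 to 1 covers 500 mm each way for a shift and pi/2 rad each way for a turn. Its arguments: {"type":"object","properties":{"moves":{"type":"array"},"squeeze":{"type":"number"}},"required":["moves"]}

```bash
ls; mkdir -p pics; cat > h.py <<'E'
import numpy as np, cv2, pickle
from station import get_obs, camera, hand_in, pinch_z
from scipy.spatial.transform import Rotation as R
def snap(name,fn):
    c=camera(name); cv2.imwrite('pics/%s.png'%fn,c['color'][:,:,::-1]); pickle.dump(c,open('pics/%s.pkl'%fn,'wb')); return c
def load(fn): return pickle.load(open('pics/%s.pkl'%fn,'rb'))
def ray(c,px,z):
    K=np.array(c['intrinsics'],float);D=np.array(c['distortion'],float)
    px=np.array(px,float).reshape(-1,1,2)
    n=cv2.undistortPoints(px,K,D).reshape(-1,2)
    Rm=cv2.Rodrigues(np.array(c['rvec'],float))[0]; t=np.array(c['tvec'],float).reshape(3)
    o=-Rm.T@t; d=np.c_[n,np.ones(len(n))]@Rm
    return o+d*((z-o[2])/d[:,2])[:,None]
def proj(c,P):
    return cv2.projectPoints(np.array(P,float).reshape(-1,1,3),np.array(c['rvec'],float),np.array(c['tvec'],float),np.array(c['intrinsics'],float),np.array(c['distortion'],float))[0].reshape(-1,2)
E
python3 - <<'E'
from h import *
for n in ['scene','top','wrist']:
    c=snap(n,n+'0')
    Rm=cv2.Rodrigues(np.array(c['rvec'],float))[0]; print(n,-Rm.T@np.array(c['tvec']).reshape(3))
print(get_obs(),pinch_z)
E
```

```text
pics
scene [ 1.16459071 -0.25694404  0.59311394]
top [0.46177464 0.00141919 0.74639847]
wrist [ 0.26649424 -0.48805859  0.3832966 ]
{'time_s': 0.15, 'qpos': array([-1.28060339e+00,  3.00343312e-01,  1.52140869e+00, -1.70757421e-05,
        1.32069792e+00, -6.66374349e-02]), 'joint_vel': array([-0.00111168, -0.00276279, -0.00180958, -0.00261954,  0.00057568,
        0.00125161]), 'tau': array([-1.58571106e-04, -5.31954825e+01, -3.52815020e+01,  7.07447785e-02,
        2.35843775e-02, -6.57454575e-05]), 'ee_pos': array([ 0.19203806, -0.51518369,  0.20502936]), 'eef_rot': array([-3.14073618e+00, -4.05800479e-05,  3.56834591e-01]), 'force': array([ 0.54014117,  0.17808858, -0.83154102]), 'moment': array([-0.01684768, -0.0295542 ,  0.00304491]), 'grip_width': 0.0940655552553977} 0.0188
```

View pics/scene0.png

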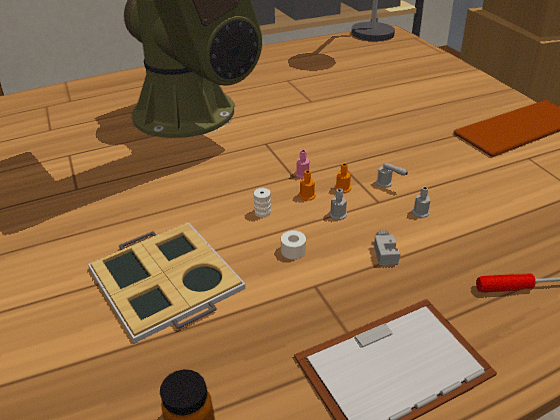

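View pics/top0.png

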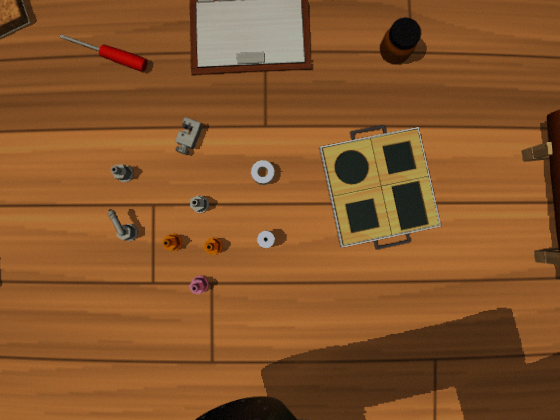

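View pics/wrist0.png

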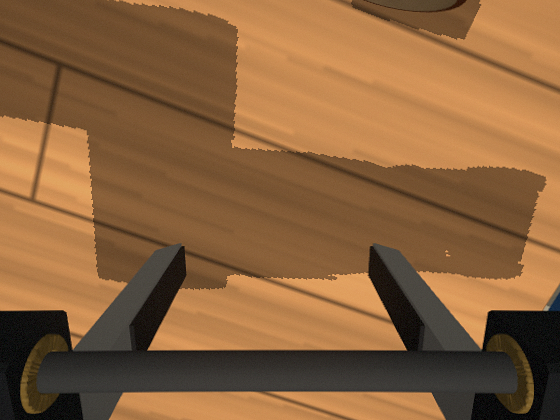

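Scene view: the tray is at about (165,280) with the round pocket at (202,278). Grey fittings stand at (338,205) and (422,203), the elbow at (388,175), the standoff at (262,202), the ring at (293,245) and the cutter at (386,248). In the top view, these are the candidates:
- **Steel fittings:** (122,172) and (200,203), both grey with a straight tube.
- **Elbow:** (122,225), which has a bent tube, so I leave it.
- **Look-alikes:** orange at (172,242) and (213,246), pink at (199,286). I leave these too.
- **Porcelain:** the wide ring is at (263,172). The standoff at (266,239) has only a small hole.

Next I'll enlarge the crop to confirm.

```bash
python3 - <<'E'
from h import *
c=load('top0')['color'][:,:,::-1]
a=cv2.resize(c[110:300,95:295],None,fx=4,fy=4,interpolation=cv2.INTER_CUBIC)[:600]
a=cv2.resize(c[112:262,95:295],None,fx=4,fy=4,interpolation=cv2.INTER_CUBIC)
cv2.imwrite('pics/crop1.png',a)
b=cv2.resize(c[120:255,310:450],None,fx=4,fy=4,interpolation=cv2.INTER_CUBIC)
cv2.imwrite('pics/crop2.png',b)
E
```

```text
(no output)
```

View pics/crop1.png

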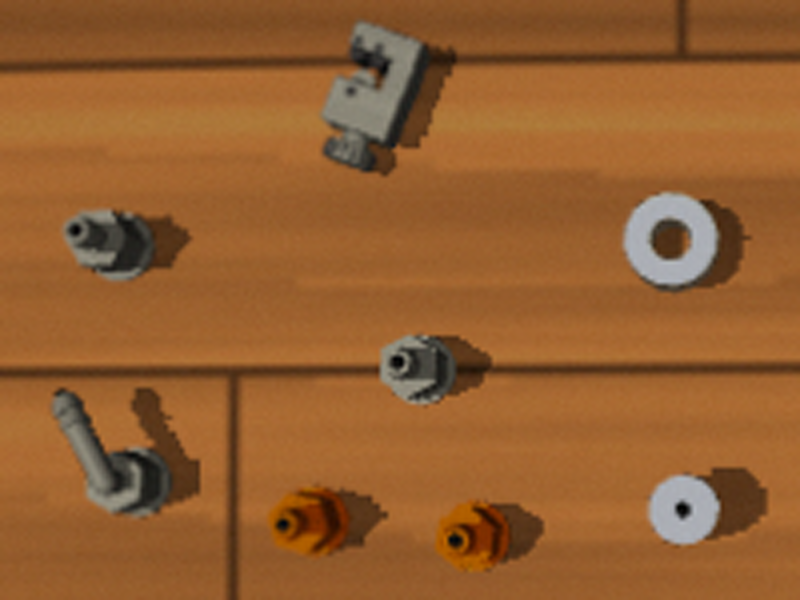

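View pics/crop2.png

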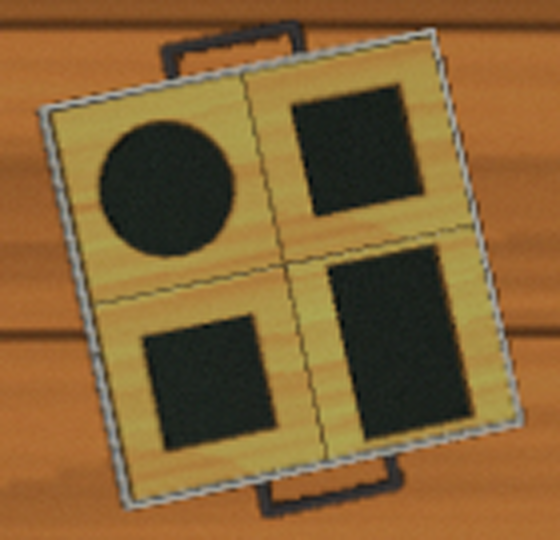

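The crop confirms it: two grey straight fittings, a grey elbow with a side tube, the wide-hole ring and the small-hole standoff. The pockets are round (upper left), square (upper right and lower left) and oblong (lower right). Now I'll measure.

```bash
python3 - <<'E'
from h import *
c=load('top0'); im=c['color']; hsv=cv2.cvtColor(im,cv2.COLOR_RGB2HSV)
# pockets
roi=np.zeros(im.shape[:2],np.uint8); roi[130:245,322:440]=1
m=((hsv[...,2]<60)&(roi>0)).astype(np.uint8)
cs,_=cv2.findContours(m,cv2.RETR_EXTERNAL,cv2.CHAIN_APPROX_NONE)
for k in cs:
    if cv2.contourArea(k)<300: continue
    P=ray(c,k.reshape(-1,2),0.014)[:,:2]*1000
    (x,y),(w,h),a=cv2.minAreaRect(P.astype(np.float32))
    print('pocket',k.reshape(-1,2).mean(0).round(1),round(x,1),round(y,1),round(w,1),round(h,1),round(a,1))
# white
w=((hsv[...,1]<60)&(hsv[...,2]>150)).astype(np.uint8)
cs,_=cv2.findContours(w,cv2.RETR_EXTERNAL,cv2.CHAIN_APPROX_NONE)
for k in cs:
    if cv2.contourArea(k)<100 or cv2.contourArea(k)>2000: continue
    for z in (.028,.044):
        P=ray(c,k.reshape(-1,2),z)[:,:2]*1000
        (x,y),r=cv2.minEnclosingCircle(P.astype(np.float32)); print('white',k.reshape(-1,2).mean(0).round(1),z,round(x,1),round(y,1),round(2*r,1))
q=lambda X,Y:(X/4+95-.375,Y/4+112-.375)
for n,p,z in [('fitA hole',(75,231),.054),('fitB hole',(399,361),.054),('elbow tip',(62,398),.041)]: print(n,ray(c,[q(*p)],z)[0].round(4))
# gray mask footprint
g=((hsv[...,1]<75)&(hsv[...,2]>40)).astype(np.uint8)
cs,_=cv2.findContours(g,cv2.RETR_EXTERNAL,cv2.CHAIN_APPROX_NONE)
for k in cs:
    if 80<cv2.contourArea(k)<2000: 
        print('grey',k.reshape(-1,2).mean(0).round(1),cv2.contourArea(k))
# cutter housing top-face corners (crop px) 
pts=[(360,22),(428,45),(392,148),(322,118),(334,78)]
print(ray(c,[q(*p) for p in pts],.024).round(4))
a=cv2.resize(im[110:160,170:210,::-1],None,fx=12,fy=12,interpolation=cv2.INTER_CUBIC);cv2.imwrite('pics/cut.png',a)
b=np.hstack([cv2.resize(im[152:192,102:142,::-1],None,fx=10,fy=10,interpolation=cv2.INTER_CUBIC),cv2.resize(im[183:223,180:220,::-1],None,fx=10,fy=10,interpolation=cv2.INTER_CUBIC)]);cv2.imwrite('pics/fits.png',b)
E
```

```text
pocket [361.6 215.1] 487.1 -147.2 50.4 50.3 11.9
pocket [409.4 205.2] 504.7 -234.0 78.4 50.0 10.9
pocket [351.  166.9] 573.4 -129.2 57.9 57.9 89.8
pocket [398.6 157.4] 591.3 -216.3 49.9 50.8 11.6
white [265.4 239. ] 0.028 445.9 24.2 29.8
white [265.4 239. ] 0.044 446.2 23.7 29.1
white [262.  171.4] 0.028 564.3 29.6 40.1
white [262.  171.4] 0.044 562.0 29.0 39.2
fitA hole [0.5662 0.2838 0.054 ]
fitB hole [0.5095 0.1432 0.054 ]
elbow tip [0.4953 0.2937 0.041 ]
grey [265.5 239. ] 213.0
grey [124.  227.5] 277.5
grey [198.9 203.8] 221.5
grey [122.1 172.3] 252.5
grey [262.4 171.5] 403.0
grey [187.  134.7] 425.0
[[0.6635 0.1682 0.024 ]
 [0.6526 0.1375 0.024 ]
 [0.6063 0.1531 0.024 ]
 [0.6202 0.1847 0.024 ]
 [0.6382 0.1795 0.024 ]]
```

View pics/cut.png

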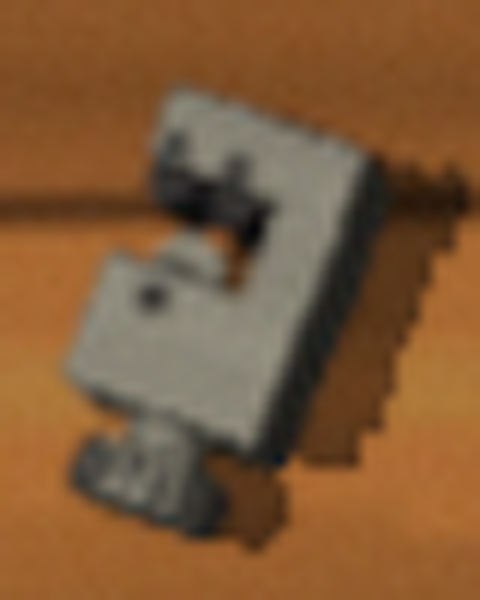

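View pics/fits.png

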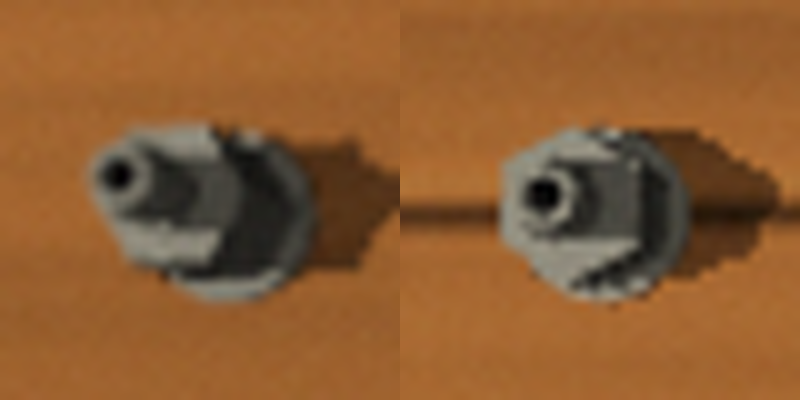

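```bash
cat >> h.py <<'E'
def go(x,y,z,yaw_deg):
    o=get_obs(); Rn=R.from_euler('xyz',o['eef_rot']); p=o['ee_pos']
    Rt=R.from_euler('xyz',[np.pi,0,np.radians(yaw_deg)])
    rv=(Rn.inv()*Rt).as_rotvec()/(np.pi/2); s=Rn.inv().apply(np.array([x,y,z])-p)/0.5
    print('t',round(o['time_s'],2),'row',np.r_[rv,s].round(3).tolist(),'rows needed',max(np.linalg.norm(s)*.5/.0417,np.linalg.norm(rv)*90/7.16).round(1))
E
python3 - <<'E'
from h import *
s=load('scene0');t=load('top0')
for n,P in [('A',(.5662,.2838,.054)),('B',(.5095,.1432,.054)),('ring',(.565,.030,.028)),('cut c',(.632,.159,.024)),('round',(.5734,-.1292,.014))]: print(n,proj(s,[P])[0].round(1))
c=s['color'][:,:,::-1]; cv2.imwrite('pics/sc.png',cv2.resize(c[150:290,240:440],None,fx=4,fy=4,interpolation=cv2.INTER_CUBIC))
for p in [(172,242),(213,246),(199,286),(128,229)]: print(p,ray(t,[p],.02)[0].round(3))
go(.5,.05,.16,70)
E
```

```text
A [424.4 187.5]
B [339.1 189.8]
ring [293.8 237.7]
cut c [383.3 242.2]
round [202.6 275.8]
(172, 242) [0.441 0.19  0.02 ]
(213, 246) [0.434 0.117 0.02 ]
(199, 286) [0.364 0.142 0.02 ]
(128, 229) [0.464 0.269 0.02 ]
t 0.15 row [-0.0, -0.0, -0.551, 0.972, -0.844, 0.091] rows needed 15.5
```

View pics/sc.png

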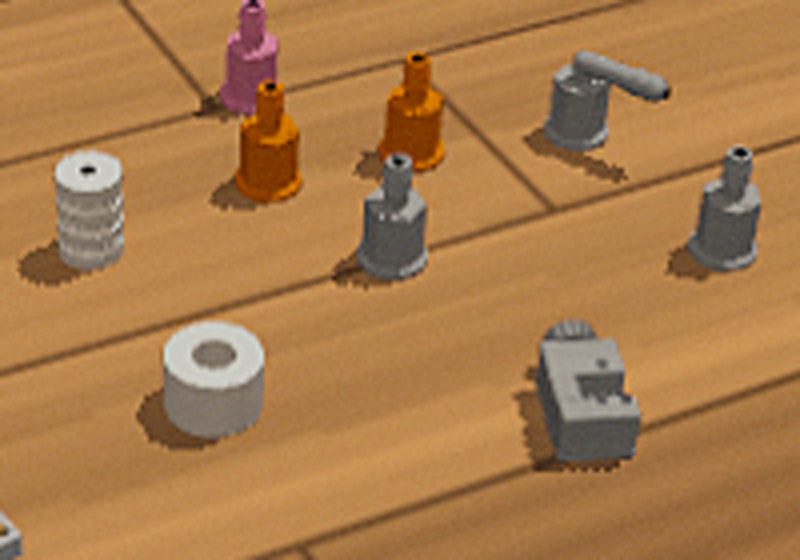

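The scene view agrees: the holes at (425,188) and (339.5,190) and the ring at (293,239) match the projections within 1 px (about 2 mm). I'll move towards A.

Request:
{"op": "servo_tool", "data": {"moves": [[[0,0,-0.55,0.97,-0.84,0.09,0.2],[0,0,-0.55,0.97,-0.84,0.09,0.4],[0,0,-0.55,0.97,-0.84,0.09,0.4],[0,0,-0.55,0.97,-0.84,0.09,0.4],[0,0,-0.55,0.97,-0.84,0.09,0.4],[0,0,-0.55,0.97,-0.84,0.09,0.4],[0,0,-0.55,0.97,-0.84,0.09,0.4],[0,0,-0.55,0.97,-0.84,0.09,0.4],[0,0,-0.55,0.97,-0.84,0.09,0.4],[0,0,-0.55,0.97,-0.84,0.09,0.4],[0,0,-0.55,0.97,-0.84,0.09,0.4],[0,0,-0.55,0.97,-0.84,0.09,0.4]]]}}

```text
time_s: 1.15
ee_pos: [0.4317, -0.0756, 0.1704]
eef_rot: [-3.141, -0.001, 1.221]
force: [0.1, -1.1, 0.3]
grip_width: 0.0564
```

```bash
python3 -c "
from h import *
go(.566,.284,.15,90)"
```

```text
t 1.15 row [-0.0, -0.0, -0.223, 0.768, 0.006, 0.041] rows needed 9.2
```

Request:
{"op": "servo_tool", "data": {"moves": [[[0,0,-0.223,0.768,0.006,0.041,0.4],[0,0,-0.223,0.768,0.006,0.041,0.4],[0,0,-0.223,0.768,0.006,0.041,0.4],[0,0,-0.223,0.768,0.006,0.041,0.4],[0,0,-0.223,0.768,0.006,0.041,0.4],[0,0,-0.223,0.768,0.006,0.041,0.4],[0,0,-0.223,0.768,0.006,0.041,0.4],[0,0,-0.223,0.768,0.006,0.041,0.4],[0,0,-0.223,0.768,0.006,0.041,0.4],[0,0,-0.223,0.768,0.006,0.041,0.4],[0,0,-0.223,0.768,0.006,0.041,0.4],[0,0,-0.223,0.768,0.006,0.041,0.4]]]}}

```text
time_s: 2.15
ee_pos: [0.5658, 0.2841, 0.1494]
eef_rot: [-3.14, -0.0, 1.572]
force: [-0.1, -0.4, -0.3]
grip_width: 0.0567
```

```bash
python3 -c "
from h import *
c=snap('wrist','w1')
print(proj(c,[(.566,.284,.054),(.566,.284,.0),(.566,.284,.032)]).round(1))
go(.566,.284,.15,90)"
```

```text
[[277.2 208.2]
 [277.2 191.4]
 [277.2 200.7]]
t 2.2 row [-0.0, -0.0, 0.0, 0.001, 0.0, -0.0] rows needed 0.0
```

View pics/w1.png

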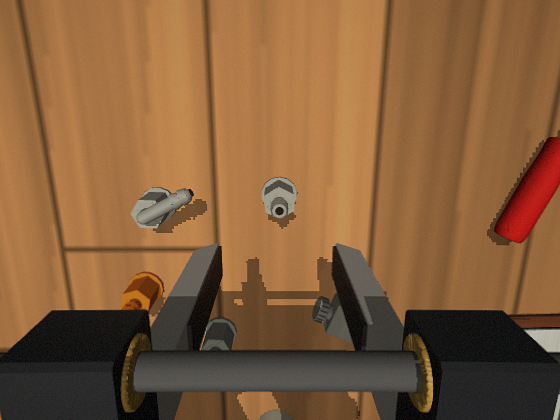

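The wrist view shows fitting A's tip at (279,210) against the predicted (277,208), so it is within 2 mm. I'll zoom in to read the hexagon angle.

```bash
python3 -c "
from h import *
c=load('w1')['color'][:,:,::-1]
cv2.imwrite('pics/w1z.png',cv2.resize(c[165:230,245:315],None,fx=8,fy=8,interpolation=cv2.INTER_CUBIC))
print(ray(load('w1'),[(278.8,210.3)],.054))
"
```

```text
[[0.56722952 0.28235362 0.054     ]]
```

View pics/w1z.png

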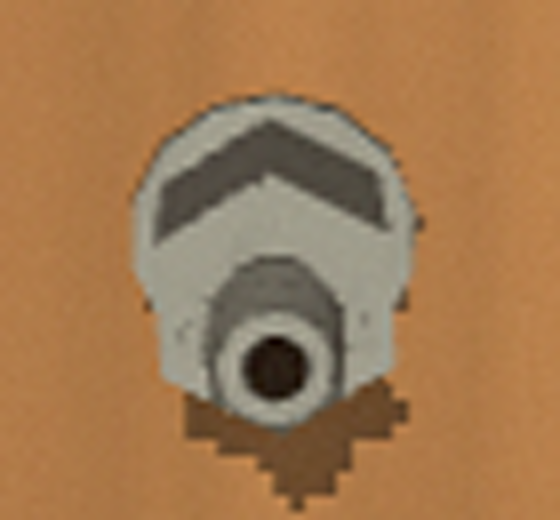

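```bash
python3 -c "
from h import *
go(.5667,.283,.011,93)"
```

```text
t 2.2 row [-0.0, -0.0, -0.033, -0.001, 0.002, 0.278] rows needed 3.3
```

Request:
{"op": "servo_tool", "data": {"moves": [[[0,0,-0.033,-0.001,0.002,0.07,0.4],[0,0,-0.033,-0.001,0.002,0.14,0.4],[0,0,-0.033,-0.001,0.002,0.21,0.4],[0,0,-0.033,-0.001,0.002,0.25,0.4],[0,0,-0.033,-0.001,0.002,0.278,0.4],[0,0,-0.033,-0.001,0.002,0.278,0.4],[0,0,-0.033,-0.001,0.002,0.278,0.4],[0,0,-0.033,-0.001,0.002,0.278,0.6],[0,0,-0.033,-0.001,0.002,0.278,0.7],[0,0,-0.033,-0.001,0.002,0.278,0.8],[0,0,-0.033,-0.001,0.002,0.278,0.9],[0,0,-0.033,-0.001,0.002,0.278,1]]], "squeeze": 20}}

```text
time_s: 3.2
ee_pos: [0.567, 0.283, 0.0114]
eef_rot: [3.142, -0.001, 1.623]
force: [-0.8, 0.8, -0.2]
grip_width: 0.0265
```

Request:
{"op": "servo_tool", "data": {"moves": [[[0,0,0,0,0,0,1],[0,0,0,0,0,0,1],[0,0,0,0,0,0,1],[0,0,0,0,0,0,1],[0,0,0,0,0,-0.04,1],[0,0,0,0,0,-0.1,1],[0,0,0,0,0,-0.18,1],[0,0,0,0,0,-0.24,1],[0,0,0,0,0,-0.24,1]]]}}

```text
time_s: 3.95
ee_pos: [0.5693, 0.2839, 0.1385]
eef_rot: [3.132, -0.004, 1.623]
force: [1.1, 0.2, 0.2]
grip_width: 0.024
```

```bash
python3 -c "
from h import *
snap('wrist','w2')
for s in (2,182,-88,92): print(s); go(.5913,-.2163,.13,s)"
```

```text
2
t 4.0 row [0.001, -0.004, 1.011, -1.001, -0.006, 0.007] rows needed 12.7
182
t 4.0 row [0.004, 0.001, -0.989, -1.001, -0.006, 0.007] rows needed 12.4
-88
t 4.0 row [0.003, 0.006, -1.989, -1.001, -0.006, 0.007] rows needed 25.0
92
t 4.0 row [0.004, -0.002, 0.011, -1.001, -0.006, 0.007] rows needed 12.0
```

View pics/w2.png

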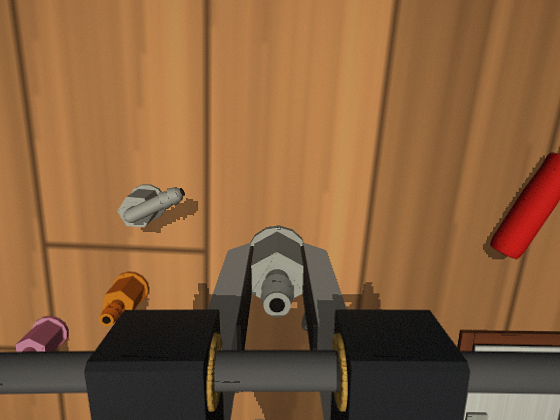

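Fitting A is held upright at a 24 mm width, on the flats. I'll carry it to the far square pocket (0.591, -0.216).

Request:
{"op": "servo_tool", "data": {"moves": [[[0,0,0.01,-1,-0.006,0.007,1],[0,0,0.01,-1,-0.006,0.007,1],[0,0,0.01,-1,-0.006,0.007,1],[0,0,0.01,-1,-0.006,0.007,1],[0,0,0.01,-1,-0.006,0.007,1],[0,0,0.01,-1,-0.006,0.007,1],[0,0,0.01,-1,-0.006,0.007,1],[0,0,0.01,-1,-0.006,0.007,1],[0,0,0.01,-1,-0.006,0.007,1],[0,0,0.01,-1,-0.006,0.007,1],[0,0,0.01,-1,-0.006,0.007,1],[0,0,0.01,-1,-0.006,0.007,1]]]}}

```text
time_s: 5.0
ee_pos: [0.5905, -0.2179, 0.1285]
eef_rot: [3.138, -0.004, 1.607]
force: [0.1, 0.3, -0.1]
grip_width: 0.0238
```

Request:
{"op": "servo_tool", "data": {"moves": [[[0,0,0,0,0,0,1],[0,0,0,0,0,0,1]]]}}

```text
time_s: 5.17
ee_pos: [0.5894, -0.2197, 0.1264]
eef_rot: [3.14, -0.005, 1.604]
force: [-0.7, 1.6, -1.0]
grip_width: 0.0233
```

```bash
python3 -c "
from h import *
c=snap('wrist','w3')
go(.5913,-.2163,.018,92)
print(proj(c,[(.5913,-.2163,.014)]))"
```

```text
t 5.22 row [0.001, -0.003, -0.0, 0.002, 0.003, 0.218] rows needed 2.6
[[279.21593643 198.80198106]]
```

View pics/w3.png

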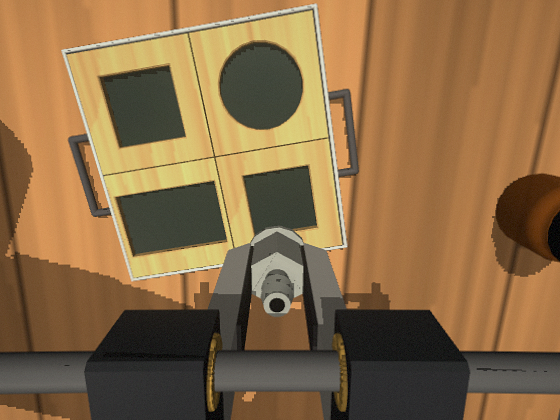

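The pocket is centred on the predicted pixel (279,199). I'll lower it gently.

Request:
{"op": "servo_tool", "data": {"moves": [[[0,-0.003,0,0.002,0.003,0.06,1],[0,-0.003,0,0.002,0.003,0.12,1],[0,-0.003,0,0.002,0.003,0.16,1],[0,-0.003,0,0.002,0.003,0.19,1],[0,-0.003,0,0.002,0.003,0.205,1],[0,-0.003,0,0.002,0.003,0.212,1],[0,-0.003,0,0.002,0.003,0.216,1],[0,-0.003,0,0.002,0.003,0.216,1],[0,-0.003,0,0.002,0.003,0.217,1],[0,-0.003,0,0.002,0.003,0.217,1]]]}}

```text
time_s: 6.05
ee_pos: [0.5917, -0.2165, 0.0192]
eef_rot: [3.139, 0.0, 1.606]
force: [0.6, -0.4, -1.4]
grip_width: 0.024
```

Request:
{"op": "servo_tool", "data": {"moves": [[[0,0,0,0,0,0.002,1],[0,0,0,0,0,0.003,1],[0,0,0,0,0,0.004,1],[0,0,0,0,0,0.004,1]]]}}

```text
time_s: 6.38
ee_pos: [0.5918, -0.2166, 0.0174]
eef_rot: [3.139, 0.001, 1.606]
force: [-0.5, 0.5, 1.0]
grip_width: 0.0241
```

Request:
{"op": "servo_tool", "data": {"moves": [[[0,0,0,0,0,0,0.5],[0,0,0,0,0,0,0.5],[0,0,0,0,0,0,0.5],[0,0,0,0,0,0,0.5],[0,0,0,0,0,-0.06,0.5],[0,0,0,0,0,-0.14,0.5],[0,0,0,0,0,-0.22,0.5],[0,0,0,0,0,-0.26,0.4],[0,0,0,0,0,-0.26,0.4]]]}}

```text
time_s: 7.13
ee_pos: [0.5932, -0.2173, 0.1531]
eef_rot: [3.131, 0.004, 1.606]
force: [-0.2, -1.1, -0.5]
grip_width: 0.0556
```

```bash
python3 -c "
from h import *
snap('wrist','w4')
go(.5095,.1432,.15,60)"
```

```text
t 7.18 row [0.005, 0.0, 0.356, 0.725, -0.14, -0.003] rows needed 8.9
```

View pics/w4.png

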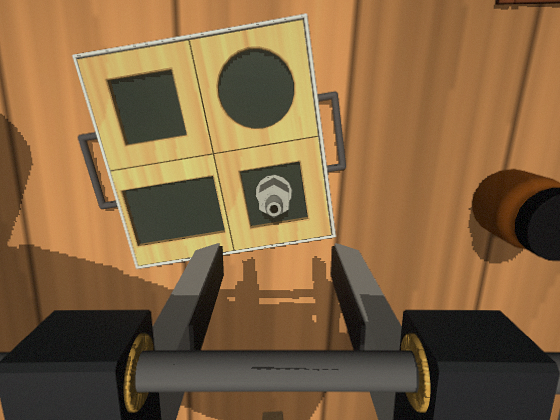

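Fitting A stands at (273,195), centred in its pocket. Next is B, which I'll approach at 60° with the jaws on its flats.

Request:
{"op": "servo_tool", "data": {"moves": [[[0.005,0,0.356,0.725,-0.14,0,0.4],[0.005,0,0.356,0.725,-0.14,0,0.4],[0.005,0,0.356,0.725,-0.14,0,0.4],[0.005,0,0.356,0.725,-0.14,0,0.4],[0.005,0,0.356,0.725,-0.14,0,0.4],[0.005,0,0.356,0.725,-0.14,0,0.4],[0.005,0,0.356,0.725,-0.14,0,0.4],[0.005,0,0.356,0.725,-0.14,0,0.4],[0.005,0,0.356,0.725,-0.14,0,0.4],[0.005,0,0.356,0.725,-0.14,0,0.4],[0.005,0,0.356,0.725,-0.14,0,0.4]]]}}

```text
time_s: 8.1
ee_pos: [0.5087, 0.1444, 0.1471]
eef_rot: [-3.14, 0.002, 1.05]
force: [0.1, -0.2, -0.1]
grip_width: 0.0561
```

```bash
python3 -c "
from h import *
c=snap('wrist','w5')
print(proj(c,[(.5095,.1432,.054)]))
a=c['color'][:,:,::-1]
cv2.imwrite('pics/w5z.png',cv2.resize(a[140:270,190:360],None,fx=4.5,fy=4.5,interpolation=cv2.INTER_CUBIC))
go(.5095,.1432,.011,60)"
```

```text
[[278.34720154 209.57732574]]
t 8.15 row [-0.001, 0.001, 0.0, 0.001, 0.001, 0.273] rows needed 3.3
```

View pics/w5z.png

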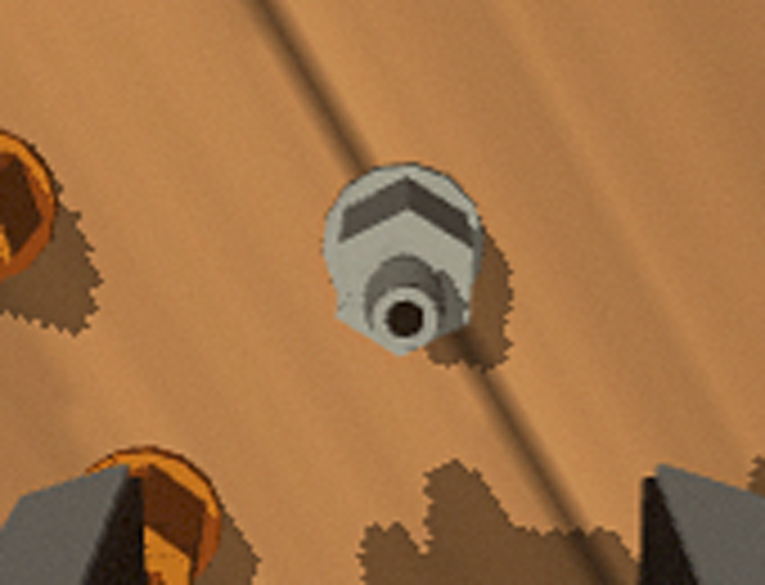

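B's tip is at (280,210), within 1.5 mm of the prediction, and its flats lie across the jaws. The left finger clears the orange ones by more than 20 mm.

Request:
{"op": "servo_tool", "data": {"moves": [[[0,0.001,0.01,0.001,0.001,0.07,0.4],[0,0.001,0.01,0.001,0.001,0.14,0.4],[0,0.001,0.01,0.001,0.001,0.21,0.4],[0,0.001,0.01,0.001,0.001,0.25,0.4],[0,0.001,0.01,0.001,0.001,0.272,0.4],[0,0.001,0.01,0.001,0.001,0.272,0.4],[0,0.001,0.01,0.001,0.001,0.272,0.4],[0,0.001,0.01,0.001,0.001,0.272,0.6],[0,0.001,0.01,0.001,0.001,0.272,0.7],[0,0.001,0.01,0.001,0.001,0.272,0.8],[0,0.001,0.01,0.001,0.001,0.272,0.9],[0,0.001,0.01,0.001,0.001,0.272,1]]], "squeeze": 20}}

```text
time_s: 9.15
ee_pos: [0.5097, 0.1433, 0.0118]
eef_rot: [-3.141, -0.0, 1.032]
force: [-0.2, 0.4, -0.3]
grip_width: 0.0262
```

Request:
{"op": "servo_tool", "data": {"moves": [[[0,0,0,0,0,0,1],[0,0,0,0,0,0,1],[0,0,0,0,0,0,1],[0,0,0,0,0,0,1]]]}}

```text
time_s: 9.48
ee_pos: [0.5097, 0.1433, 0.0118]
eef_rot: [-3.14, -0.0, 1.032]
force: [0.1, 0.5, 0.4]
grip_width: 0.0236
```

Request:
{"op": "servo_tool", "data": {"moves": [[[0,0,0,0,0,-0.04,1],[0,0,0,0,0,-0.1,1],[0,0,0,0,0,-0.18,1],[0,0,0,0,0,-0.24,1],[0,0,0,0,0,-0.24,1]]]}}

```text
time_s: 9.9
ee_pos: [0.5122, 0.1438, 0.1378]
eef_rot: [3.136, -0.006, 1.032]
force: [1.4, -0.9, 0.2]
grip_width: 0.0237
```

```bash
python3 -c "
from h import *
go(.4871,-.1472,.13,70)"
```

```text
t 9.9 row [0.004, -0.004, -0.121, -0.525, 0.255, 0.014] rows needed 7.0
```

Request:
{"op": "servo_tool", "data": {"moves": [[[0.004,-0.004,-0.12,-0.525,0.255,0.014,1],[0.004,-0.004,-0.12,-0.525,0.255,0.014,1],[0.004,-0.004,-0.12,-0.525,0.255,0.014,1],[0.004,-0.004,-0.12,-0.525,0.255,0.014,1],[0.004,-0.004,-0.12,-0.525,0.255,0.014,1],[0.004,-0.004,-0.12,-0.525,0.255,0.014,1],[0.004,-0.004,-0.12,-0.525,0.255,0.014,1],[0.004,-0.004,-0.12,-0.525,0.255,0.014,1],[0.004,-0.004,-0.12,-0.525,0.255,0.014,1],[0.004,-0.004,-0.12,-0.525,0.255,0.014,1],[0.004,-0.004,-0.12,-0.525,0.255,0.014,1]]]}}

```text
time_s: 10.82
ee_pos: [0.4871, -0.1458, 0.1295]
eef_rot: [-3.141, 0.0, 1.222]
force: [-0.3, 0.5, -0.2]
grip_width: 0.0239
```

```bash
python3 -c "
from h import *
c=snap('wrist','w6')
print(proj(c,[(.4871,-.1472,.014)]))
go(.4871,-.1472,.0195,70)"
```

```text
[[277.20227761 202.72116646]]
t 10.87 row [-0.0, 0.0, 0.001, -0.003, 0.001, 0.22] rows needed 2.6
```

View pics/w6.png

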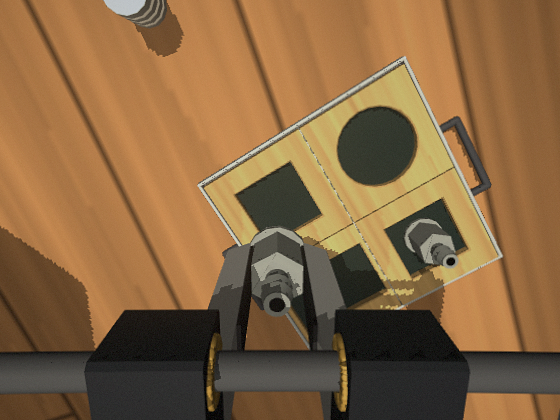

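B is held upright, and the pocket is at (279,200) against the predicted (277,203). I'll lower it.

Request:
{"op": "servo_tool", "data": {"moves": [[[0,0,0,-0.003,0.001,0.06,1],[0,0,0,-0.003,0.001,0.12,1],[0,0,0,-0.003,0.001,0.17,1],[0,0,0,-0.003,0.001,0.2,1],[0,0,0,-0.003,0.001,0.212,1],[0,0,0,-0.003,0.001,0.218,1],[0,0,0,-0.003,0.001,0.22,1],[0,0,0,-0.003,0.001,0.222,1],[0,0,0,-0.003,0.001,0.222,1],[0,0,0,-0.003,0.001,0.222,1]]]}}

```text
time_s: 11.7
ee_pos: [0.4875, -0.1474, 0.0195]
eef_rot: [3.141, 0.0, 1.223]
force: [0.7, 1.3, -0.7]
grip_width: 0.0238
```

Target TCP height is 0.0178 (0.0118 at the grasp, plus 6 mm for the pocket floor).

Request:
{"op": "servo_tool", "data": {"moves": [[[0,0,0,0,0,0.002,1],[0,0,0,0,0,0.003,1],[0,0,0,0,0,0.004,1],[0,0,0,0,0,0.004,1]]]}}

```text
time_s: 12.03
ee_pos: [0.4877, -0.1474, 0.0178]
eef_rot: [3.14, 0.0, 1.223]
force: [-0.4, 0.7, 2.3]
grip_width: 0.0239
```

Request:
{"op": "servo_tool", "data": {"moves": [[[0,0,0,0,0,0,0.5],[0,0,0,0,0,0,0.5],[0,0,0,0,0,0,0.5],[0,0,0,0,0,0,0.5],[0,0,0,0,0,-0.06,0.5],[0,0,0,0,0,-0.14,0.5],[0,0,0,0,0,-0.22,0.5],[0,0,0,0,0,-0.26,0.3],[0,0,0,0,0,-0.26,0.3]]]}}

```text
time_s: 12.78
ee_pos: [0.4894, -0.148, 0.1525]
eef_rot: [3.133, 0.001, 1.223]
force: [-0.8, -0.2, 1.4]
grip_width: 0.0571
```

```bash
python3 -c "
from h import *
snap('wrist','w7')
go(.565,.0295,.13,90)"
```

```text
t 12.83 row [0.003, 0.001, -0.222, 0.385, 0.023, 0.039] rows needed 4.7
```

View pics/w7.png

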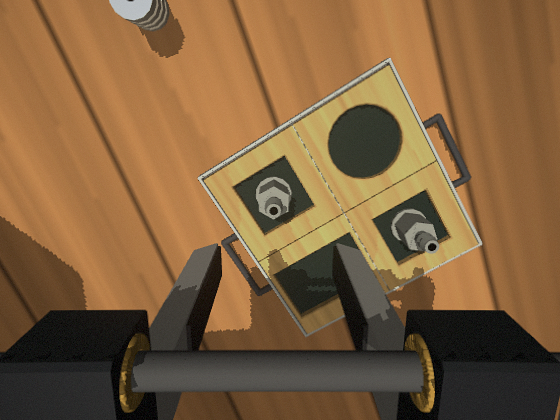

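Both fittings stand in their pockets, at (273,197) and (415,230). Next is the spacer.

Request:
{"op": "servo_tool", "data": {"moves": [[[0.003,0.001,-0.222,0.385,0.023,0.039,0.3],[0.003,0.001,-0.222,0.385,0.023,0.039,0.3],[0.003,0.001,-0.222,0.385,0.023,0.039,0.3],[0.003,0.001,-0.222,0.385,0.023,0.039,0.3],[0.003,0.001,-0.222,0.385,0.023,0.039,0.3],[0.003,0.001,-0.222,0.385,0.023,0.039,0.3],[0.003,0.001,-0.222,0.385,0.023,0.039,0.3],[0.003,0.001,-0.222,0.385,0.023,0.039,0.3]]]}}

```text
time_s: 13.5
ee_pos: [0.5643, 0.0288, 0.129]
eef_rot: [-3.14, 0.0, 1.571]
force: [0.6, -0.6, -0.8]
grip_width: 0.0657
```

```bash
python3 -c "
from h import *
c=snap('wrist','w8')
print(proj(c,[(.565,.0295,.028)]))
hsv=cv2.cvtColor(c['color'],cv2.COLOR_RGB2HSV)
m=((hsv[...,1]<60)&(hsv[...,2]>185)).astype(np.uint8)
cs,_=cv2.findContours(m,0,1)
for k in cs:
  if cv2.contourArea(k)>200: 
    P=ray(c,k.reshape(-1,2),.028)[:,:2]; print(k.reshape(-1,2).mean(0),cv2.minEnclosingCircle((P*1000).astype(np.float32)))
go(.565,.0295,.011,90)"
```

```text
[[277.87012595 205.19576376]]
[530.94195251 241.98680739] ((765.04345703125, -4.685621738433838), 33.90169906616211)
[116.1588785  220.13084112] ((440.1551818847656, 17.233455657958984), 15.371771812438965)
[277.96478873 206.52816901] ((565.05419921875, 28.05512237548828), 20.110313415527344)
t 13.55 row [-0.0, 0.0, -0.0, 0.002, 0.001, 0.237] rows needed 2.8
```

View pics/w8.png

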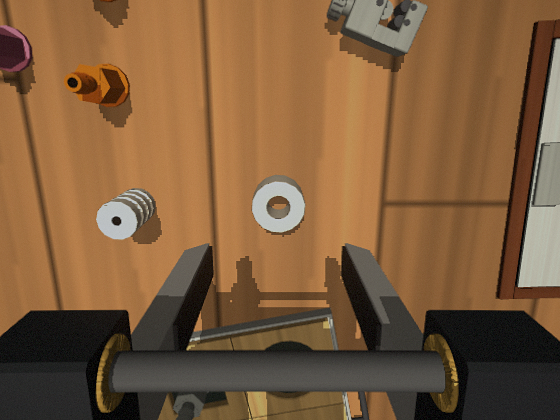

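The ring at (278,206) is the smooth one with the wide hole, at (0.565, 0.029). The ribbed standoff at (118,220) stays. I'll grip the ring gently.

Request:
{"op": "servo_tool", "data": {"moves": [[[0,0,0,0,0.001,0.06,0.3],[0,0,0,0,0.001,0.12,0.3],[0,0,0,0,0.001,0.18,0.3],[0,0,0,0,0.001,0.22,0.3],[0,0,0,0,0.001,0.236,0.3],[0,0,0,0,0.001,0.236,0.3],[0,0,0,0,0.001,0.236,0.3],[0,0,0,0,0.001,0.236,0.45],[0,0,0,0,0.001,0.236,0.5],[0,0,0,0,0.001,0.236,0.55],[0,0,0,0,0.001,0.236,0.6],[0,0,0,0,0.001,0.236,0.7]]], "squeeze": 15}}

```text
time_s: 14.55
ee_pos: [0.5652, 0.0284, 0.0122]
eef_rot: [3.141, 0.0, 1.57]
force: [-1.1, -0.1, 4.8]
grip_width: 0.0417
```

Request:
{"op": "servo_tool", "data": {"moves": [[[0,0,0,0,0,0,1],[0,0,0,0,0,0,1],[0,0,0,0,0,0,1],[0,0,0,0,0,0,1]]]}}

```text
time_s: 14.88
ee_pos: [0.5652, 0.0284, 0.0122]
eef_rot: [3.141, 0.0, 1.57]
force: [-0.4, 0.2, 2.1]
grip_width: 0.0422
```

Request:
{"op": "servo_tool", "data": {"moves": [[[0,0,0,0,0,-0.03,1],[0,0,0,0,0,-0.08,1],[0,0,0,0,0,-0.14,1],[0,0,0,0,0,-0.2,1],[0,0,0,0,0,-0.24,1],[0,0,0,0,0,-0.24,1]]]}}

```text
time_s: 15.38
ee_pos: [0.5669, 0.0285, 0.1366]
eef_rot: [3.135, 0.0, 1.571]
force: [0.9, -0.4, -0.5]
grip_width: 0.0417
```

```bash
python3 -c "
from h import *
go(.5734,-.1292,.13,90)"
```

```text
t 15.38 row [0.004, 0.0, -0.0, -0.315, 0.013, 0.013] rows needed 3.8
```

Request:
{"op": "servo_tool", "data": {"moves": [[[0.004,0,0,-0.08,0.003,0.01,1],[0.004,0,0,-0.15,0.006,0.013,1],[0.004,0,0,-0.22,0.01,0.013,1],[0.004,0,0,-0.28,0.012,0.013,1],[0.004,0,0,-0.314,0.013,0.013,1],[0.004,0,0,-0.314,0.013,0.013,1],[0.004,0,0,-0.314,0.013,0.013,1]]]}}

```text
time_s: 15.97
ee_pos: [0.5729, -0.1289, 0.129]
eef_rot: [-3.141, -0.0, 1.569]
force: [-0.7, -0.3, -0.4]
grip_width: 0.0418
```

```bash
python3 -c "
from h import *
c=snap('wrist','w9')
print(proj(c,[(.5734,-.1292,.014)]))
go(.5734,-.1292,.020,90)"
```

```text
[[277.54605888 201.75076335]]
t 16.02 row [-0.0, -0.0, -0.0, -0.002, 0.001, 0.218] rows needed 2.6
```

View pics/w9.png

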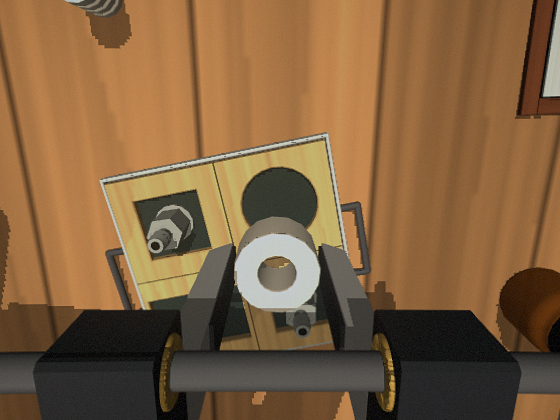

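The ring is held level and the round pocket at (279,202) matches the prediction. I'll lower it slowly.

Request:
{"op": "servo_tool", "data": {"moves": [[[0,0,0,-0.001,0.001,0.05,1],[0,0,0,-0.001,0.001,0.1,1],[0,0,0,-0.001,0.001,0.14,1],[0,0,0,-0.001,0.001,0.17,1],[0,0,0,-0.001,0.001,0.19,1],[0,0,0,-0.001,0.001,0.205,1],[0,0,0,-0.001,0.001,0.213,1],[0,0,0,-0.001,0.001,0.217,1],[0,0,0,-0.001,0.001,0.217,1],[0,0,0,-0.001,0.001,0.217,1]]]}}

```text
time_s: 16.85
ee_pos: [0.5738, -0.1285, 0.0214]
eef_rot: [3.141, -0.0, 1.57]
force: [0.2, -0.1, -1.9]
grip_width: 0.0418
```

Request:
{"op": "servo_tool", "data": {"moves": [[[0,0,0,0,0,0.001,1],[0,0,0,0,0,0.002,1],[0,0,0,0,0,0.003,1],[0,0,0,0,0,0.004,1],[0,0,0,0,0,0.004,1],[0,0,0,0,0,0.005,1],[0,0,0,0,0,0.005,1],[0,0,0,0,0,0.006,1],[0,0,0,0,0,0.006,1],[0,0,0,0,0,0.006,1]]]}}

```text
time_s: 17.68
ee_pos: [0.5738, -0.1285, 0.0184]
eef_rot: [3.141, -0.0, 1.57]
force: [-0.3, -0.1, -0.9]
grip_width: 0.042
```

Request:
{"op": "servo_tool", "data": {"moves": [[[0,0,0,0,0,0.001,1],[0,0,0,0,0,0.001,1],[0,0,0,0,0,0.001,1]]]}}

```text
time_s: 17.93
ee_pos: [0.5739, -0.1285, 0.0182]
eef_rot: [3.141, -0.0, 1.57]
force: [-2.1, 0.5, 4.7]
grip_width: 0.0423
```

Contact felt (force rose from -1 to +4.7 N). The ring is on the floor, so I release slowly and then lift.

Request:
{"op": "servo_tool", "data": {"moves": [[[0,0,0,0,0,0,0.54],[0,0,0,0,0,0,0.52],[0,0,0,0,0,0,0.48],[0,0,0,0,0,0,0.44],[0,0,0,0,0,0,0.42],[0,0,0,0,0,0,0.42],[0,0,0,0,0,-0.04,0.42],[0,0,0,0,0,-0.1,0.42],[0,0,0,0,0,-0.18,0.42],[0,0,0,0,0,-0.25,0.4],[0,0,0,0,0,-0.26,0.3],[0,0,0,0,0,-0.26,0.3]]]}}

```text
time_s: 18.93
ee_pos: [0.5748, -0.1288, 0.1507]
eef_rot: [3.137, 0.001, 1.57]
force: [-0.7, 0.1, -0.3]
grip_width: 0.0648
```

```bash
python3 - <<'E'
from h import *
c=snap('wrist','w10')
t=load('top0')
# cutter axis from right long edge & left edges of zoom px (12x, offset 170,110)
q=lambda X,Y:(X/12+170-.46,Y/12+110-.46)
P=ray(t,[q(370,158),q(258,455),q(172,90),q(105,250),q(68,370)],.024)[:,:2]*1000
print(P.round(1))
d=P[0]-P[1];d/=np.linalg.norm(d);print('x-axis ang',np.degrees(np.arctan2(d[1],d[0])), 'len',np.linalg.norm(P[0]-P[1]))
n=np.array([-d[1],d[0]]); print('widths',(P-P[1])@n,'along',(P-P[1])@d)
# right edge bottom corner at x=-17, y=-16
o=P[1]+17*d+16*n; print('origin',o,'from jaw',P[0]-31*d+16*n)
gp=(o+P[0]-31*d+16*n)/2-6.5*d; print('grip',gp)
E
```

```text
[[653.  139.7]
 [608.4 156. ]
 [663.7 169.5]
 [639.6 179.3]
 [621.5 184.6]]
x-axis ang -20.048300274301024 len 47.41233442389448
widths [-3.82886826e-16  0.00000000e+00  3.16911883e+01  3.25463885e+01
  3.13408522e+01] along [47.41233442  0.         47.27344667 21.27749592  2.52189386]
origin [629.88501569 165.17807346] from jaw [629.33296032 165.37953238]
grip [623.50286223 167.5070821 ]
```

View pics/w10.png

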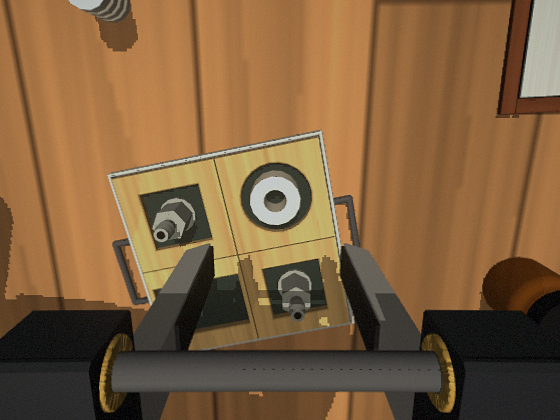

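The spacer lies flat at (274,197) in the round pocket. The cutter measures 47.4 x 31.7 mm (48 x 32 expected), with its axis at -20° and the grip at (0.6235, 0.1675).

```bash
python3 -c "
from h import *
go(.6235,.1675,.15,160)"
```

```text
t 18.98 row [0.001, 0.001, -0.778, 0.592, 0.099, -0.003] rows needed 9.8
```

Request:
{"op": "servo_tool", "data": {"moves": [[[0,0,-0.778,0.592,0.099,0,0.3],[0,0,-0.778,0.592,0.099,0,0.3],[0,0,-0.778,0.592,0.099,0,0.3],[0,0,-0.778,0.592,0.099,0,0.3],[0,0,-0.778,0.592,0.099,0,0.3],[0,0,-0.778,0.592,0.099,0,0.3],[0,0,-0.778,0.592,0.099,0,0.3],[0,0,-0.778,0.592,0.099,0,0.3],[0,0,-0.778,0.592,0.099,0,0.3],[0,0,-0.778,0.592,0.099,0,0.3],[0,0,-0.778,0.592,0.099,0,0.3],[0,0,-0.778,0.592,0.099,0,0.3]]]}}

```text
time_s: 19.98
ee_pos: [0.623, 0.1673, 0.1465]
eef_rot: [-3.14, -0.001, 2.789]
force: [-0.3, 0.1, 0.7]
grip_width: 0.066
```

```bash
python3 -c "
from h import *
c=snap('wrist','w11')
print(proj(c,[(.6235,.1675,.024)]))
a=c['color'][:,:,::-1]
cv2.imwrite('pics/w11z.png',cv2.resize(a[130:270,190:370],None,fx=4,fy=4,interpolation=cv2.INTER_CUBIC))
go(.6235,.1675,.011,160)"
```

```text
[[278.10046305 200.109064  ]]
t 20.03 row [-0.0, -0.0, -0.003, -0.0, 0.001, 0.272] rows needed 3.3
```

View pics/w11z.png

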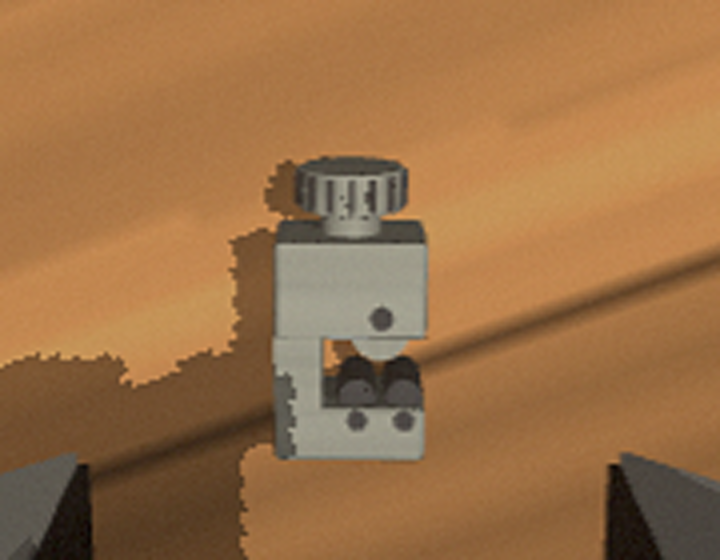

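The cutter is square to the jaws. The housing centre is at (278,202) against the predicted (278,200).

Request:
{"op": "servo_tool", "data": {"moves": [[[0,0,-0.003,-0.002,0.001,0.07,0.3],[0,0,-0.003,-0.002,0.001,0.14,0.3],[0,0,-0.003,-0.002,0.001,0.2,0.3],[0,0,-0.003,-0.002,0.001,0.25,0.3],[0,0,-0.003,-0.002,0.001,0.271,0.3],[0,0,-0.003,-0.002,0.001,0.271,0.3],[0,0,-0.003,-0.002,0.001,0.271,0.4],[0,0,-0.003,-0.002,0.001,0.271,0.55],[0,0,-0.003,-0.002,0.001,0.271,0.65],[0,0,-0.003,-0.002,0.001,0.271,0.75],[0,0,-0.003,-0.002,0.001,0.271,0.9],[0,0,-0.003,-0.002,0.001,0.271,1]]], "squeeze": 30}}

```text
time_s: 21.03
ee_pos: [0.6245, 0.1673, 0.0121]
eef_rot: [-3.141, 0.001, 2.793]
force: [-1.1, -0.1, 3.1]
grip_width: 0.0319
```

Request:
{"op": "servo_tool", "data": {"moves": [[[0,0,0,0,0,0,1],[0,0,0,0,0,0,1],[0,0,0,0,0,0,1],[0,0,0,0,0,0,1]]]}}

```text
time_s: 21.37
ee_pos: [0.6245, 0.1673, 0.0122]
eef_rot: [-3.141, 0.0, 2.793]
force: [-0.4, -1.0, 0.0]
grip_width: 0.0318
```

Request:
{"op": "servo_tool", "data": {"moves": [[[0,0,0,0,0,-0.04,1],[0,0,0,0,0,-0.1,1],[0,0,0,0,0,-0.18,1],[0,0,0,0,0,-0.24,1],[0,0,0,0,0,-0.24,1]]]}}

```text
time_s: 21.78
ee_pos: [0.6268, 0.1678, 0.1393]
eef_rot: [3.137, 0.009, 2.793]
force: [0.9, -0.3, -0.6]
grip_width: 0.0318
```

```bash
python3 -c "
from h import *
c=snap('wrist','w12'); print(get_obs()['qpos'].round(2))
go(.4983,-.2353,.14,191.5)"
```

```text
[ 0.21  0.57  1.3  -0.    1.26 -1.02]
t 21.83 row [0.001, 0.004, -0.35, -0.036, -0.844, -0.011] rows needed 10.1
```

View pics/w12.png

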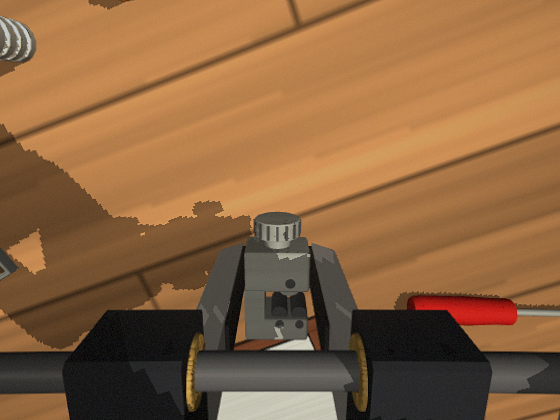

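Request:
{"op": "servo_tool", "data": {"moves": [[[0.001,0.004,-0.35,-0.036,-0.844,-0.011,1],[0.001,0.004,-0.35,-0.036,-0.844,-0.011,1],[0.001,0.004,-0.35,-0.036,-0.844,-0.011,1],[0.001,0.004,-0.35,-0.036,-0.844,-0.011,1],[0.001,0.004,-0.35,-0.036,-0.844,-0.011,1],[0.001,0.004,-0.35,-0.036,-0.844,-0.011,1],[0.001,0.004,-0.35,-0.036,-0.844,-0.011,1],[0.001,0.004,-0.35,-0.036,-0.844,-0.011,1],[0.001,0.004,-0.35,-0.036,-0.844,-0.011,1],[0.001,0.004,-0.35,-0.036,-0.844,-0.011,1],[0.001,0.004,-0.35,-0.036,-0.844,-0.011,1],[0.001,0.004,-0.35,-0.036,-0.844,-0.011,1]]]}}

```text
time_s: 22.83
ee_pos: [0.4971, -0.2374, 0.1387]
eef_rot: [3.141, -0.002, -2.944]
force: [-0.6, 0.2, -1.7]
grip_width: 0.0316
```

Request:
{"op": "servo_tool", "data": {"moves": [[[0,0,0,0,0,0,1],[0,0,0,0,0,0,1]]]}}

```text
time_s: 23.0
ee_pos: [0.497, -0.2364, 0.1377]
eef_rot: [3.14, -0.003, -2.944]
force: [-0.6, 0.9, -2.1]
grip_width: 0.0317
```

```bash
python3 -c "
from h import *
c=snap('wrist','w13')
print(proj(c,[(.5047,-.234,.014)]),get_obs()['qpos'].round(2))
go(.4983,-.2353,.0215,191.5)"
```

```text
[[278.12922725 209.35765247]] [-0.51  0.37  1.6  -0.    1.18 -2.28]
t 23.05 row [0.001, -0.002, -0.001, -0.003, 0.001, 0.233] rows needed 2.8
```

View pics/w13.png

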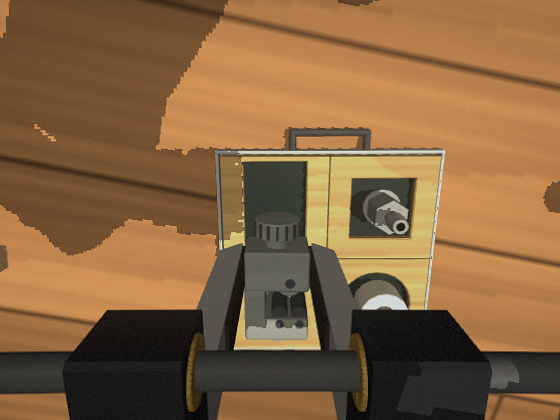

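The cutter is parallel to the oblong pocket and centred across it. I'll lower it.

Request:
{"op": "servo_tool", "data": {"moves": [[[0,-0.002,0,-0.003,0.001,0.06,1],[0,-0.002,0,-0.003,0.001,0.12,1],[0,-0.002,0,-0.003,0.001,0.17,1],[0,-0.002,0,-0.003,0.001,0.2,1],[0,-0.002,0,-0.003,0.001,0.22,1],[0,-0.002,0,-0.003,0.001,0.23,1],[0,-0.002,0,-0.003,0.001,0.233,1],[0,-0.002,0,-0.003,0.001,0.234,1],[0,-0.002,0,-0.003,0.001,0.234,1],[0,-0.002,0,-0.003,0.001,0.234,1]]]}}

```text
time_s: 23.88
ee_pos: [0.4987, -0.2354, 0.0219]
eef_rot: [3.141, 0.001, -2.943]
force: [0.4, 0.0, -1.8]
grip_width: 0.032
```

Request:
{"op": "servo_tool", "data": {"moves": [[[0,0,0,0,0,0.002,1],[0,0,0,0,0,0.004,1],[0,0,0,0,0,0.006,1],[0,0,0,0,0,0.007,1],[0,0,0,0,0,0.008,1],[0,0,0,0,0,0.008,1],[0,0,0,0,0,0.008,1]]]}}

```text
time_s: 24.47
ee_pos: [0.4987, -0.2354, 0.0182]
eef_rot: [3.141, 0.001, -2.943]
force: [-2.8, 0.9, 4.4]
grip_width: 0.0316
```

Contact felt at 0.0182, as expected. I'll release and lift.

Request:
{"op": "servo_tool", "data": {"moves": [[[0,0,0,0,0,0,0.6],[0,0,0,0,0,0,0.55],[0,0,0,0,0,0,0.5],[0,0,0,0,0,0,0.48],[0,0,0,0,0,0,0.48],[0,0,0,0,0,-0.04,0.48],[0,0,0,0,0,-0.1,0.48],[0,0,0,0,0,-0.18,0.48],[0,0,0,0,0,-0.26,0.4],[0,0,0,0,0,-0.3,0.3],[0,0,0,0,0,-0.3,0.3]]]}}

```text
time_s: 25.38
ee_pos: [0.5002, -0.2364, 0.1733]
eef_rot: [-3.137, 0.007, -2.943]
force: [0.1, 0.1, -0.0]
grip_width: 0.0644
```

Request:
{"op": "servo_tool", "data": {"moves": [[[0,0,0,0.25,0,-0.05,0.3],[0,0,0,0.25,0,-0.05,0.3],[0,0,0,0.25,0,-0.05,0.3],[0,0,0,0.25,0,-0.05,0.3],[0,0,0,0.25,0,-0.05,0.3],[0,0,0,0.25,0,-0.05,0.3]]]}}

```text
time_s: 25.88
ee_pos: [0.3778, -0.2611, 0.1969]
eef_rot: [-3.137, 0.008, -2.943]
force: [0.1, -0.5, -0.8]
grip_width: 0.0659
```

```bash
python3 -c "
from h import *
c=snap('top','top9');s=snap('scene','scene9')
a=c['color'][110:300,100:450,::-1]
cv2.imwrite('pics/top9z.png',cv2.resize(a,None,fx=2.25,fy=2.25,interpolation=cv2.INTER_CUBIC))
b=s['color'][200:350,80:280,::-1]
cv2.imwrite('pics/scene9z.png',cv2.resize(b,None,fx=4,fy=4,interpolation=cv2.INTER_CUBIC))
d=np.abs(c['color'].astype(int)-load('top0')['color']).max(2)>50
for n,(x,y) in dict(elbow=(124,225),or1=(172,242),or2=(213,246),pink=(199,286),stand=(266,239)).items(): print(n,d[y-18:y+18,x-18:x+18].sum())
print(get_obs()['force'],get_obs()['time_s'])
"
```

```text
elbow 0
or1 0
or2 0
pink 0
stand 0
[-0.47689634  0.94510256 -0.68805635] 25.9833
```

View pics/top9z.png

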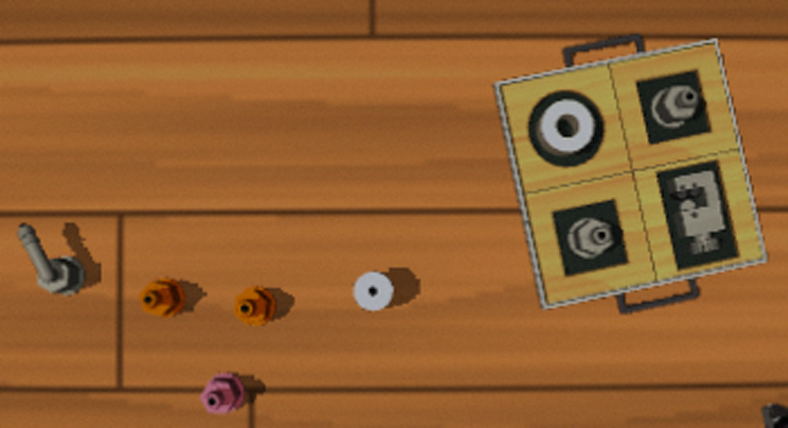

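View pics/scene9z.png

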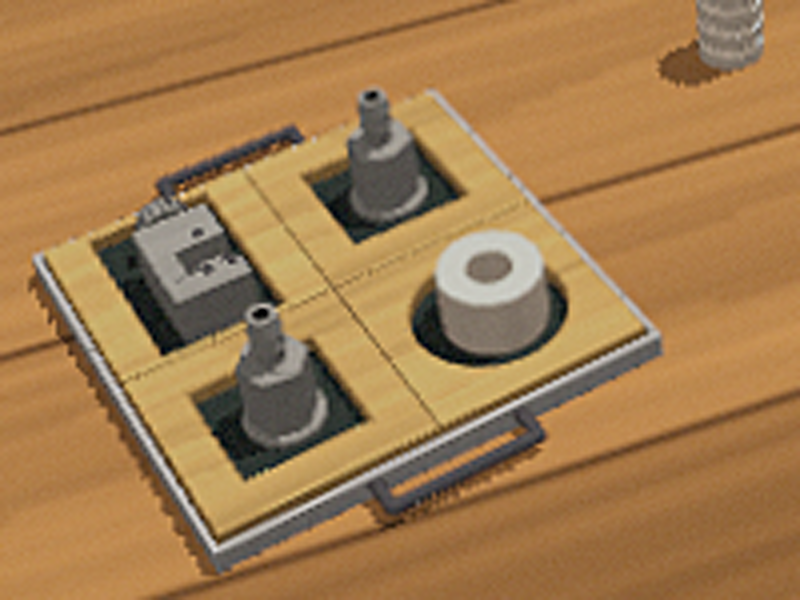

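Both views show all four parts in their pockets: fittings upright, ring flat, cutter flat along the oblong. No look-alike moved (0 changed pixels).

```bash
python3 -c "
from station import hand_in; print(hand_in())"
```

```text
the job is handed in; nothing more can be done
None
```

The kit is back in its tray, and I handed the job in after about 26 s of the 125 s allowed. I went in the order you gave: both straight fittings into the square pockets, then the spacer into the round pocket, then the cutter along the oblong one.

- **Seating:** I lowered each part to the pocket floor before opening the gripper. The spacer and cutter were felt touching down at about 5 N. The touch for the two fittings was fainter (1–2 N, close to sensor noise), but they were released at the height expected for the pocket floor.
- **Final pictures:** the top and scene views show both fittings upright, the spacer flat, and the cutter flat and clear of the pocket walls.
- **Left alone:** the elbow, the standoff, and the orange and pink look-alikes showed no change between the first and last top pictures.
- **Measurements:** camera positions agreed to about 2 mm between views, and no check failed. The round pocket measured 58 mm across against the 62 mm given, probably because its dark edge was picked up short; its centre fitted the other pockets.

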